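Gauge the heat sink, then draw the index plunger and hold it

TASK

Check the height of the heat sink in the gauging fixture: press the gauge's black cap straight down until the head stands on its bottom stop, keep it there for about a second so that the dial can be read, and let it spring all the way back up before you draw the pin. Then grip the black index plunger knob and pull it straight back out to its stop, so that the sprung slide runs the heat sink out to the loading end, and finish still gripping it and holding it fully back, clear of the slide, because I am going to change the part and push the slide back in past the pin. The heat sink stays in its nest and the other things on the bench stay where they are.

Things in the scene. Friction and masses are not known exactly. Their poses are not given: they have to be found in the camera images.
- fixture: bench gauging fixture, screwed down, base 150 x 236 x 15 mm. Origin on the bench; -x points out of its front (knob and dial side, roughly toward the robot), +y along the slide to the loading end. In its frame, mm: base x -65..85, y -118..118; plunger bracket x -62..-46, y -18..18, to z 56; gauge column 18 thick at x 62, y -35, to z 158; dial 43 across, x -10..10, y -35, centre z 138
- gauge_cap: round black press cap of the dial gauge, 30 mm across, 12 mm thick, at fixture x 30, y -35, z 188 mm when up. Origin at the centre of its top face, where to press. Highest point of the fixture, nothing above it; when down its top is at z 168 mm. Axes as the fixture's.
- gauge_head (a joint): downward travel of the gauge head (cap, dial and foot together) on its column, m: 0 = up, 0.020 = on its solid bottom stop. A spring returns it up. Pressing takes about 3 N at the start, 6 to 7 N at the bottom, and more only against the solid stop.
- gauge_foot (a joint): travel of the gauge's sprung foot up into the gauge, m: 0 = hanging free. With the head on its bottom stop the free foot would hang 56 mm above the bench, so the reading is the height of the part's top minus 0.056 (about 0.006 here). The needle turns with it. It presses on the part with only 1 to 2 N.
- foot_tip: steel contact tip at the lower end of the gauge foot, 12 mm across. Origin at the centre of its underside, 76 mm above the bench and 14 mm above the part when the gauge is up.
- slide_table (a joint): travel of the steel slide with the nest along fixture +y, m: 0 = nest under the gauge, locked by the index pin in the middle one of three holes 12 mm apart; 0.070 = at the loading-end stop. Its own spring (2 to 3 N) runs it there in about a second once the pin is clear; a pin let go early drags on it and stops it short or drops into the next hole. The slide need not be touched.
- nest: low aluminium frame on the slide, inside 27 x 39 mm, walls 7 mm high and 3 mm thick, in which the heat sink stands. Origin at the centre of its floor, 40 mm above the bench. Axes as the fixture's.
- heat_sink: the part being checked: bright finned heat sink 24 x 36 x 22 mm, 40 g, loose in the nest under the gauge. Origin at the centre of its underside.
- index_pin (a joint): how far the plunger is drawn out, m: 0 = seated 6 mm deep in the slide's hole, clear of it beyond 0.006, 0.012 = fully back on its solid stop. Its spring pulls it in with about 4 N at 0, rising to 6 N; it does not stay out by itself. Fingers may creep 3 or 4 mm along the neck before they bear on the knob's head, so the hand may have to go 16 to 18 mm back.
- plunger_knob: black mushroom knob of the index plunger, axis level along the fixture's x: a neck 16 mm across, 28 mm long, ends outside in a head 29 mm across, 11 mm thick. Origin at the neck's centre: fixture x -95, y 0, z 38 mm when in; the head's inner face is 14 mm farther out. Draw it along fixture -x. Only the bench is under it; nothing stands within 70 mm to either side.
- spare_heat_sink: a second, identical heat sink standing on the bench in front of the fixture, the next part: leave alone.
- relay: plug-in relay with clear case, 27 x 21 x 34 mm, standing on the bench in front of the fixture: leave alone.
- multimeter: black and yellow multimeter 146 x 76 x 47 mm lying at the front of the bench: leave alone.
- tweezers: pointed steel tweezers 119 mm long, lying at the front: leave alone.
- parts_box: clear compartment box 92 x 128 x 27 mm at the right: leave alone.
- screwdriver_cross: yellow screwdriver 156 mm long, lying at the front right: leave alone.
Things that resemble listed ones, but are neither listed nor needed, are in the scene too. What is shaped like the heat_sink but orange or turquoise is not meant.

How it is judged:
By the outcome, as a careful person would: the job done as asked, in the order asked, and still so for the second after the job is handed in, while the arm keeps its last pose, push and grip.
It also fails if it takes over 45 s, if anything falls off the work surface, if the arm or the gripper's body presses on something with over 40 N, if the wrist force passes 120 N, or if a joint passes its speed limit or range.

ROBOT

A 6-joint arm with a two-finger parallel gripper is mounted at the origin on a cart in front of the work surface, level with it; the furniture and walls round the work are solid. World frame = base frame: x ahead of the robot, y to its left, z up, the work surface at z = 0. Lengths are in m, angles in rad, forces in N, time in s.
With the tool pointing down it reaches from about 0.275 to 0.825 m from the base axis. Payload 4.9 kg.
Tool frame: the origin (TCP) lies midway between the tips of the shut fingers; the grasp point (between the pads) lies 19 mm behind it (grip_point_offset is the distance from the TCP to the grasp point, in m); z points along the fingers, y is the line along which they close (so a half turn about z gives the same grasp; the last joint's range is limited). The gripper opens to 85 mm and grips with 20 to 120 N. Pads are 22 mm wide; open, the fingers measure 114 mm over their backs; the gripper's body (76 mm by 85 mm) begins 54 mm behind the grasp point. The pads swing forward as they close: fully open they stand 13 mm farther back than shut.
Start: joints at [1.191, 0.326, -0.193, 1.052, 0, 1.437], TCP at [0.134, 0.533, 0.231] pointing down, gripper open.
Joint ranges: [-2.65, 2.65], [-0.97, 1.79], [-1.3, 1.35], [-1.93, 2.1], [-1.47, 1.37], [-3.14, 3.14]. Speed limits (rad/s): [2.57, 2.57, 3.14, 3.14, 3.14, 3.14].

INTERFACE

Orientations are given as a rotation vector (axis times angle).
In Python, from cell import * gives the robot as it stands. Calls block until the motion is done:
- movep(position, orientation): joint-space move of the TCP to a pose.
- move_l(position, velocity=0.15, rot=None, until_force=None): straight line of the TCP; rot=None keeps the orientation; velocity is the mean speed in m/s. With until_force (N) it stops when the force on the tool has changed by that much, and returns True; else False.
- set_joints(angles): joint-space move.
- let_go() and grab(newtons=None): open the fingers fully, or close them until they stop; newtons is the grip in N (None keeps the last).
- sleep(seconds).
- ik(position, orientation): joint angles nearest the present ones, or None.
- get_state(): the state.
- grab_frame(name): name is "scene" or "side" or "wrist"; returns a dict with "img" (400x640x3 uint8, red, green, blue), "fx", "fy", "cx", "cy" (pixels), "cam_to_world" (4x4, takes a point from camera to world coordinates); the wrist camera has in their place "T_tool_cam" (4x4, takes a point from camera to tool coordinates, whose origin is the TCP and whose axes are the flange's). Camera axes: x right, y down, z forward; pixel columns grow to the right and rows downward; lengths in m; the calibration is good to about 2 mm. A picture is of the moment at which its call begins: read the wrist's pose just before it. There is no depth.
A pose or a line that the arm cannot do raises MotionError and nothing moves.
- sign_off(): hands the job in; it is judged then, once.
Trained networks look in the newest picture that a camera, given by its name, has taken for a name from the list of things; names that differ only in an ending like _2 or _b are one class to them, and where a whole thing is asked for, a point or a joint stands for the part that bears it (a point fixed in the world has none). Each returns a list of dicts, best first, with "score" (0 to 1); they miss things now and then, are a little off and sometimes report something else, mostly with a low value. They report only what shows in the picture. A call takes as long as a camera call. They do not tell look-alikes from the thing itself.
- spot_in(camera, name): "centre" ([column, row] in pixels, amid what is visible of it).
- silhouettes(camera, name): "mask" (400x640 bool, what is visible of it) and "centre" ([column, row] in pixels, amid what is visible of it).
- tip_of(camera, name): "centre" ([column, row] in pixels: a listed point, or the origin of a listed thing).
The state is a dict: "clock": time; "q": joint angles; "joint_velocities": joint speeds; "tau": joint torques, N m; "position": TCP position; "eef_rot": TCP orientation; "contact_force": force on the tool from outside, world axes, zero at the start; "wrist_torque": the same for the moment, N m; "finger_gap": opening from 0.0 (shut) to 1.0 (fully open); "grasp_force": force on a finger pad.
Only numpy, scipy, OpenCV 4.12 (cv2) and the standard library are available. Lean on these libraries where they do the work, as an engineer would, in place of code of your own. Each camera call takes 0.05 s, during which the arm holds its last target. There are 200 camera calls.

## Working session

There is one attempt and no reset: what is moved stays moved. The work goes in short steps, each a Python script; the robot and the scene stay as the last script left them, time stands still between calls to the robot, and variables do not carry over. Pictures are saved under pics/ and viewed, at most 10 in all, crops included, and the job is handed in when it is done.

```bash
mkdir -p pics; ls; python3 - <<'E'
from cell import *
import cv2
for c in ("scene","side"):
    f=grab_frame(c); cv2.imwrite(f"pics/{c}0.png",f["img"][:,:,::-1])
    print(c,f["fx"],f["cx"],f["cy"],f["cam_to_world"].round(3).tolist() if hasattr(f["cam_to_world"],'round') else f["cam_to_world"])
    for n in("gauge_cap","plunger_knob","heat_sink","nest","foot_tip"):
        print(n,[(round(d["score"],2),[round(float(v),1) for v in d["centre"]]) for d in tip_of(c,n)[:4]])
s=get_state(); print(s["clock"],s["position"],s["eef_rot"],s["contact_force"])
E
```

```text
pics
scene 430.7901775623748 317.14647742361 203.5071298467706 [[0.736, -0.44, 0.514, 0.066], [-0.676, -0.494, 0.546, -0.618], [0.014, -0.75, -0.661, 0.694], [0.0, 0.0, 0.0, 1.0]]
gauge_cap [(0.79, [366.8, 155.7]), (0.69, [323.1, 343.8])]
plunger_knob [(0.68, [303.9, 214.2])]
heat_sink [(0.76, [349.1, 212.8]), (0.69, [408.7, 276.1]), (0.51, [442.7, 306.8])]
nest [(0.62, [347.3, 212.5])]
foot_tip [(0.59, [350.9, 201.5]), (0.45, [302.8, 215.2])]
side 431.32069378694166 323.92662317720925 201.0171406553729 [[-0.833, -0.226, 0.504, 0.043], [-0.552, 0.364, -0.75, 0.472], [-0.015, -0.904, -0.428, 0.522], [0.0, 0.0, 0.0, 1.0]]
gauge_cap [(0.96, [260.3, 172.9])]
plunger_knob [(0.61, [282.7, 262.4])]
heat_sink [(0.62, [271.6, 240.7]), (0.59, [320.6, 222.6]), (0.57, [340.9, 211.0]), (0.35, [271.1, 224.1])]
nest [(0.87, [272.7, 239.4])]
foot_tip [(0.43, [269.8, 221.8])]
0.6 [0.13382063 0.53347147 0.23128312] [-3.85188872e-01 -3.11786454e+00  7.92195888e-07] [ 0.45423304 -0.17530571 -0.66150755]
```

View pics/scene0.png

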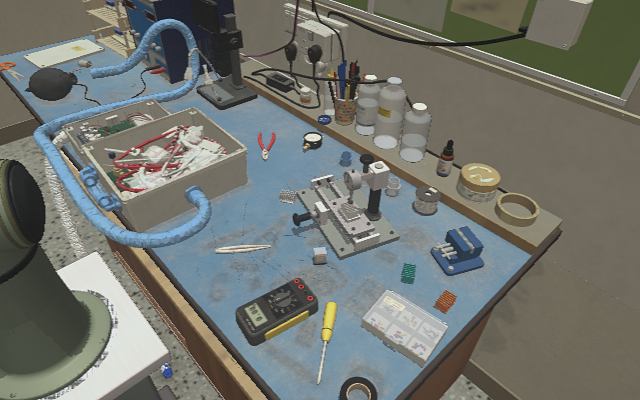

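View pics/side0.png

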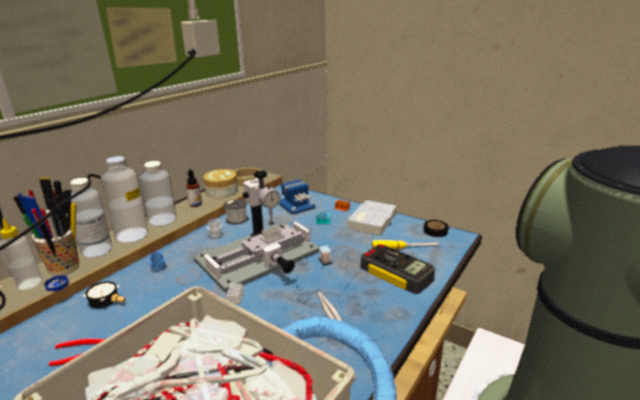

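The scene view shows the fixture at about (350,215), with its black cap at (367,157) and the knob at (298,218). The side view has the cap at (260,174) and the knob at (285,265).

Possible mix-ups:
- **Cap:** the black tape roll (323,344 → 357,390) and the dial gauge on the bench (313,140).
- **Heat sink:** the spare at (287,197), turquoise at (409,273), orange at (445,300).

Next I fit the fixture pose from both views and check it with an overlay crop.

```bash
cat > h.py <<'E'
from cell import *
import numpy as np, cv2
from scipy.optimize import least_squares
from scipy.spatial.transform import Rotation as R
def proj(f,P,T=None):
    T=np.array(f["cam_to_world"] if T is None else T); p=(np.atleast_2d(P)-T[:3,3])@T[:3,:3]
    return np.c_[f["fx"]*p[:,0]/p[:,2]+f["cx"],f["fy"]*p[:,1]/p[:,2]+f["cy"]]
def fw(v,P):   # fixture (mm) -> world
    c,s=np.cos(v[2]),np.sin(v[2]); P=np.atleast_2d(P)/1000.
    return np.c_[v[0]+c*P[:,0]-s*P[:,1], v[1]+s*P[:,0]+c*P[:,1], P[:,2]]
BASE=np.array([[-65,-118,15],[85,-118,15],[85,118,15],[-65,118,15.]])
E
python3 - <<'E'
from h import *
obs={}
F={}
for c in("scene","side"):
    F[c]=f=grab_frame(c)
    obs[c]=[(n,P,tip_of(c,n)[0]["centre"]) for n,P in(("gauge_cap",[30,-35,188]),("plunger_knob",[-95,0,38]))]
def res(v): return np.concatenate([(proj(F[c],fw(v,P))[0]-uv) for c in obs for n,P,uv in obs[c]])
best=min((least_squares(res,[.5,0,y]) for y in np.arange(-3,3,.7)),key=lambda r:r.cost)
print(best.x,best.fun.round(1)); v=best.x; np.save("v.npy",v)
ims=[]
for c in F:
    im=F[c]["img"][:,:,::-1].copy(); u=proj(F[c],fw(v,[[0,0,60]]))[0].astype(int)
    S=5; x0,y0=u[0]-75,u[1]-58; w=150; h=116
    cr=cv2.resize(im[y0:y0+h,x0:x0+w],None,fx=S,fy=S,interpolation=cv2.INTER_CUBIC)
    q=((proj(F[c],fw(v,BASE))-[x0,y0]+.5)*S).astype(int); cv2.polylines(cr,[q],True,(0,0,255),1)
    for P in([30,-35,188],[-95,0,38],[0,0,40],[0,-35,40]):
        p=((proj(F[c],fw(v,P))[0]-[x0,y0]+.5)*S).astype(int); cv2.circle(cr,tuple(map(int,p)),4,(0,255,0),1)
    cv2.imwrite(f"pics/ov_{c}.png",cr)
E
```

```text
[ 0.61656838 -0.11900163 -0.32278626] [-0.8 -2.8 -0.3  0.8  1.7 -1.7 -0.8 -1.1]
```

View pics/ov_scene.png

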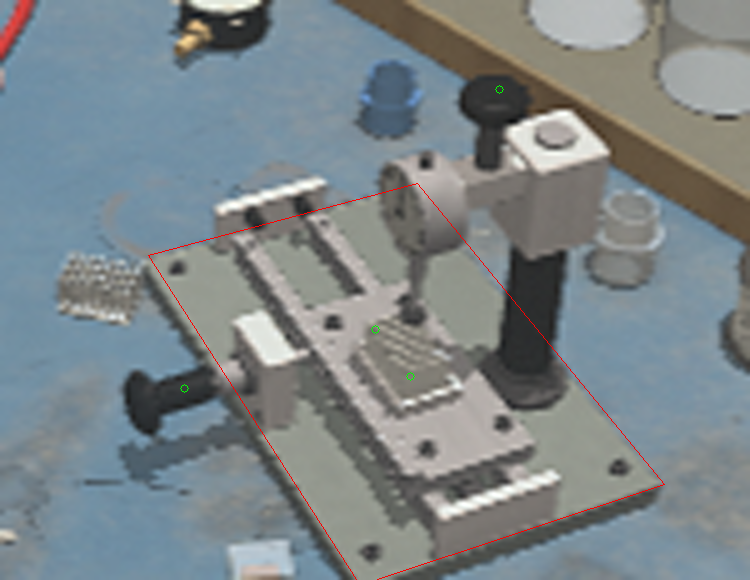

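View pics/ov_side.png

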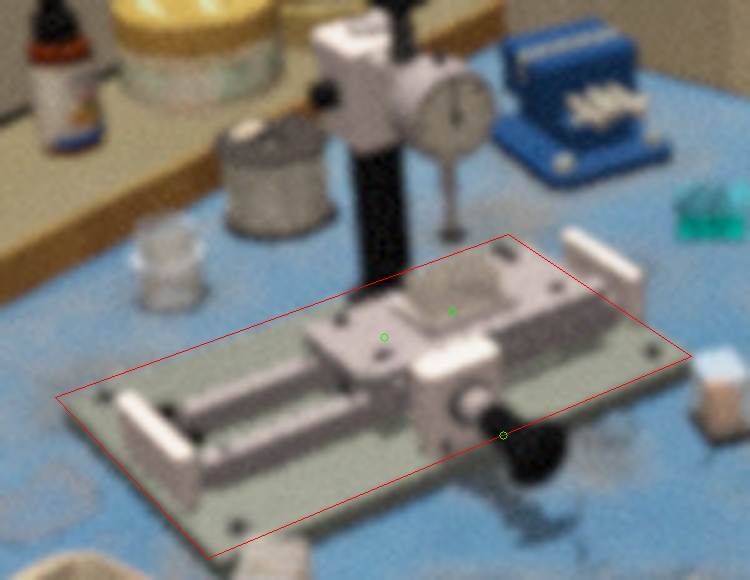

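Both overlays agree with the picture to a few mm, and the cap and knob on the fixture are the right ones. I'll go above the cap with the fingers shut and refine the fit with the wrist camera.

```bash
cat >> h.py <<'E'
def tool_rot(v):
    y=np.array([-np.sin(v[2]),np.cos(v[2]),0]); z=np.array([0,0,-1.])
    return R.from_matrix(np.c_[np.cross(y,z),y,z]).as_rotvec()
def wrist():
    s=get_state(); f=grab_frame("wrist"); T=np.eye(4)
    T[:3,:3]=R.from_rotvec(s["eef_rot"]).as_matrix(); T[:3,3]=s["position"]
    f["cam_to_world"]=T@np.array(f["T_tool_cam"]); return f
E
python3 - <<'E'
from h import *
v=np.load("v.npy"); r=tool_rot(v); cap=fw(v,[30,-35,188])[0]; print("cap",cap,"knob",fw(v,[-95,0,38])[0])
p=get_state()["position"]; move_l([p[0],p[1],.32],.25)
grab(20)
movep([*(fw(v,[-60,-20,0])[0][:2]),.36],r)
f=wrist(); s=get_state(); print(s["clock"],s["position"],f["cam_to_world"].round(3).tolist())
im=f["img"][:,:,::-1].copy()
for n in("gauge_cap","plunger_knob"):
    print(n,[(round(d["score"],2),d["centre"]) for d in tip_of("wrist",n)[:3]])
q=proj(f,fw(v,BASE)).astype(int); cv2.polylines(im,[q],True,(0,0,255),1)
for P in([30,-35,188],[-95,0,38]):
    p=proj(f,fw(v,P))[0]; print(p); cv2.circle(im,tuple(map(int,p)),3,(0,255,0),1)
cv2.imwrite("pics/w1.png",im)
E
```

```text
cap [ 0.63391669 -0.16171037  0.188     ] knob [ 0.52647463 -0.08886666  0.038     ]
4.9667 [ 0.55344527 -0.11809187  0.36003744] [[0.314, 0.907, 0.282, 0.48], [0.949, -0.3, -0.094, -0.093], [-0.001, 0.297, -0.955, 0.502], [0.0, 0.0, 0.0, 1.0]]
gauge_cap [(0.58, [294.7, 255.5])]
plunger_knob []
[296.60305698 259.72227052]
[325.55857069 128.3514354 ]
```

View pics/w1.png

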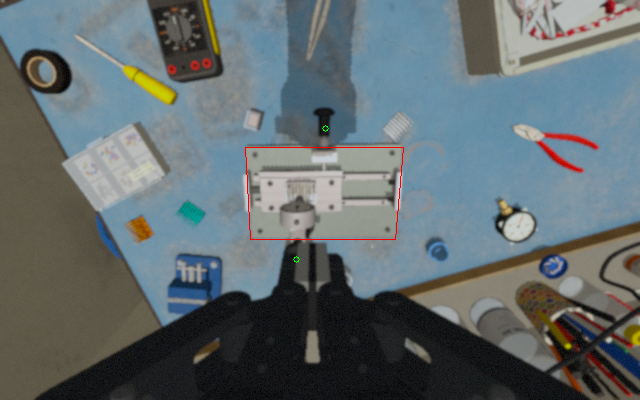

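The wrist view shows the base outline at (246–404, 142–239), the knob at (325,115–145) and the cap hidden under the fingers at about (296,258). The fit is within a few mm. I'll measure the base corners in an enlarged crop.

```bash
python3 - <<'E'
from h import *
f=wrist(); im=f["img"][:,:,::-1]
cv2.imwrite("pics/w2.png",cv2.resize(im[100:250,230:420],None,fx=4,fy=4,interpolation=cv2.INTER_CUBIC))
E
```

```text
(no output)
```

View pics/w2.png

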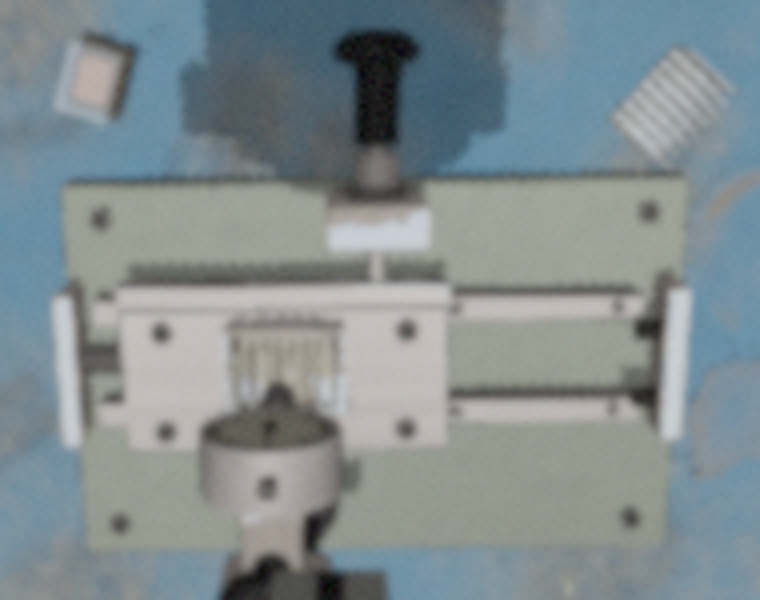

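The crop gives the base corners (64,184), (687,177), (664,548), (90,550) and the knob neck centre at about (377,102). I'll refit with these.

```bash
python3 - <<'E'
from h import *
v0=np.load("v.npy"); f=wrist()
P=np.vstack([BASE[[0,3,2,1]],[-95,0,38],[-81,0,38],[-109,0,38]]); U=np.array([[64,184],[687,177],[664,548],[90,550],[377,102],[377,142],[377,60]])/4+[230,100]-.4
a=least_squares(lambda v:(proj(f,fw(v,P))-U).ravel(),v0); print(a.x,v0); print(a.fun.reshape(-1,2).round(1))
F={c:grab_frame(c) for c in("scene","side")}
O={"scene":[([30,-35,188],[366.8,157])],"side":[([30,-35,188],[260.3,172.9])]}
def res(v): return np.concatenate([(proj(f,fw(v,P))-U).ravel()]+[proj(F[c],fw(v,p))[0]-u for c in O for p,u in O[c]])
b=least_squares(res,v0); print(b.x,b.fun[-4:].round(1))
np.save("v.npy",a.x)
for x in(v0,a.x,b.x): print("cap",fw(x,[30,-35,188])[0],"knob",fw(x,[-95,0,38])[0])
E
```

```text
[ 0.61217886 -0.11886092 -0.30849994] [ 0.61656838 -0.11900163 -0.32278626]
[[-1.2 -0.3]
 [ 1.3 -0.3]
 [ 0.5 -0.4]
 [-1.   0.6]
 [ 0.1  0.1]
 [ 0.1  0.2]
 [ 0.1  0.3]]
[ 0.61223549 -0.1189181  -0.30851105] [-0.8  0.1 -0.1 -0.7]
cap [ 0.63391669 -0.16171037  0.188     ] knob [ 0.52647463 -0.08886666  0.038     ]
cap [ 0.63013552 -0.16131746  0.188     ] knob [ 0.5216638  -0.09001609  0.038     ]
cap [ 0.63019168 -0.16137484  0.188     ] knob [ 0.52172075 -0.09007227  0.038     ]
```

The fit is consistent across all three cameras, so I press the cap now.

```bash
python3 - <<'E'
from h import *
v=np.load("v.npy"); r=tool_rot(v); x,y,_=fw(v,[30,-35,188])[0]
movep([x,y,.22],r); move_l([x,y,.196],.1); s=get_state(); print(s["clock"],s["contact_force"])
hit=move_l([x,y,.163],.03,until_force=13)
def st(): 
    s=get_state(); print(round(s["clock"],2),s["position"].round(4),s["contact_force"].round(1))
print(hit); st(); sleep(.3); st()
f=grab_frame("scene"); cv2.imwrite("pics/press.png",cv2.resize(f["img"][140:260,270:430,::-1],None,fx=5,fy=5,interpolation=cv2.INTER_CUBIC)[:600,:800])
sleep(.9); st()
E
```

```text
6.3583 [ 0.30162699 -0.17737144  0.32869346]
True
7.25 [ 0.6305 -0.1615  0.1683] [-0.4  0.2  6.1]
7.55 [ 0.6305 -0.1614  0.1683] [-1.4  0.2  5.6]
8.5 [ 0.6305 -0.1614  0.1683] [-1.  -0.   6.1]
```

View pics/press.png

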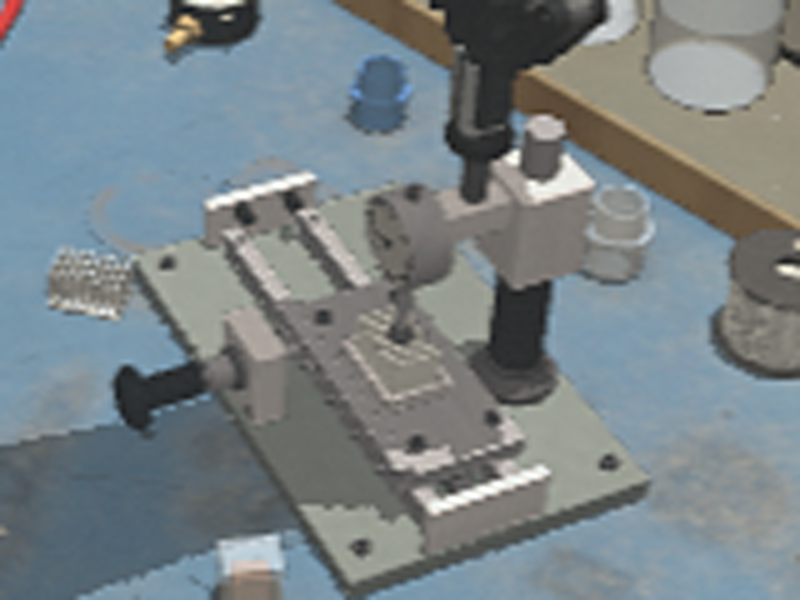

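The head looks down, with the foot on the part at crop (400,333) and the cap against the fingers at (478,140). The steady force is only about 6 N, so I'll press slightly further, slowly, to be sure it stands on the stop.

```bash
python3 - <<'E'
from h import *
v=np.load("v.npy")
def st(): 
    s=get_state(); print(round(s["clock"],2),s["position"].round(4),s["contact_force"].round(1),s["finger_gap"])
p=get_state()["position"]; x,y=p[:2]
print(move_l([x,y,p[2]-.0025],.005,until_force=9)); st(); sleep(.5); st(); sleep(.6); st()
E
```

```text
True
8.84 [ 0.6305 -0.1615  0.1683] [-1.2 -0.2  5.3] -0.0009960398803467907
9.34 [ 0.6305 -0.1615  0.1684] [-0.2 -0.8  5.7] -0.0012345888652351132
9.94 [ 0.6305 -0.1614  0.1684] [-0.3  1.6  6.2] 0.002829854610565333
```

```bash
python3 - <<'E'
from h import *
def st(): 
    s=get_state(); print(round(s["clock"],2),s["position"].round(4),s["contact_force"].round(1)); return s["contact_force"][2]
p=get_state()["position"]; x,y=p[:2]; z=.1683
for i in range(6):
    z-=.0003; move_l([x,y,z],.01); sleep(.05)
    if st()>10: break
sleep(.6); st(); sleep(.6); st()
E
```

```text
10.24 [ 0.6305 -0.1614  0.1683] [-0.4  0.5  6.3]
10.54 [ 0.6305 -0.1614  0.1681] [-0.9  1.6  5.8]
10.84 [ 0.6305 -0.1614  0.1681] [-1.7  0.1  8.2]
11.14 [ 0.6305 -0.1614  0.168 ] [-2.4  0.8  9.1]
11.44 [ 0.6305 -0.1614  0.1681] [-3.5  1.2 11.2]
12.04 [ 0.6305 -0.1615  0.168 ] [-3.1  0.5 10.3]
12.64 [ 0.6305 -0.1614  0.168 ] [-2.7  0.1 11.2]
```

The cap top sits at z = 0.168 m with about 11 N, so the head stood on its stop for over a second. Next I release it, check that it springs back, and grip the knob.

```bash
python3 - <<'E'
from h import *
v=np.load("v.npy"); r=tool_rot(v)
def st(): 
    s=get_state(); print(round(s["clock"],2),s["position"].round(4),s["contact_force"].round(1),round(s["finger_gap"],3),s["grasp_force"])
p=get_state()["position"]
move_l([p[0],p[1],.195],.04); move_l([p[0],p[1],.23],.15); st()
k=fw(v,[-96,0,38])[0]
movep([*k[:2],.23],r); let_go()
f=grab_frame("scene"); a=f["img"][140:260,270:430,::-1]
d=tip_of("scene","gauge_cap"); print([(x["score"],x["centre"]) for x in d[:2]], "expect up",proj(f,fw(v,[30,-35,188])), "down",proj(f,fw(v,[30,-35,168])))
move_l([*k[:2],.10],.2); f=wrist(); b=f["img"][:,:,::-1].copy()
for P in([-109,0,38],[-81,0,38],[-95,0,38]): cv2.circle(b,tuple(map(int,proj(f,fw(v,P))[0])),3,(0,255,0),1)
d=tip_of("wrist","plunger_knob"); print([(x["score"],x["centre"]) for x in d[:2]],proj(f,fw(v,[-95,0,38]))); st()
im=np.full((400,800,3),0,np.uint8); im[:320,:426]=cv2.resize(a,(426,320)); im[:234,426:]=cv2.resize(b,(374,234)); cv2.imwrite("pics/k1.png",im)
E
```

```text
13.88 [ 0.6309 -0.1615  0.2301] [-0.1  0.3  0.7] 0.003 0.0
[(0.84, [369.3, 156.0]), (0.48, [348.1, 215.0])] expect up [[365.99920951 157.11033662]] down [[365.13430128 165.08673513]]
[] [[311.38324529 217.24566264]]
16.25 [ 0.5219 -0.0901  0.1014] [ 0.1  0.5 -0.5] 0.996 0.0
```

View pics/k1.png

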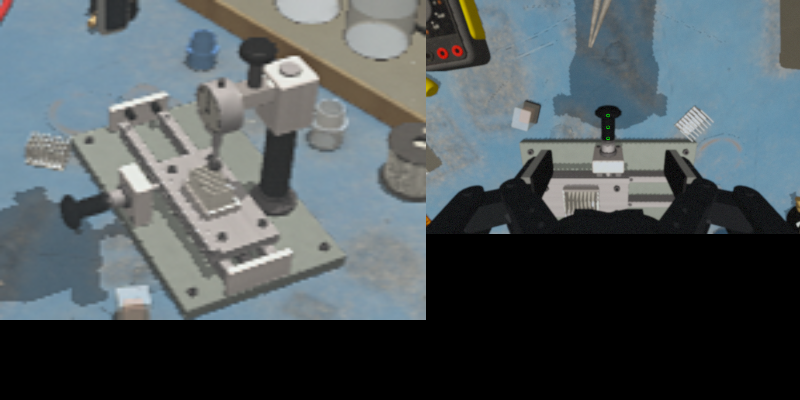

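The scene view shows the gauge up again, with the cap at pixel row 156. In the wrist view the projected neck points lie on the knob neck at about (608,116–139). I'll descend and grip.

```bash
cat >> h.py <<'E'
def st(v): 
    s=get_state(); d=-np.array([np.cos(v[2]),np.sin(v[2]),0]); print(round(s["clock"],2),s["position"].round(4),s["contact_force"].round(1),"resist",round(-d@s["contact_force"],1),"gap",round(s["finger_gap"],3),s["grasp_force"]); return -d@s["contact_force"]
E
python3 - <<'E'
from h import *
v=np.load("v.npy"); d=-np.array([np.cos(v[2]),np.sin(v[2]),0])
k=fw(v,[-96,0,38])[0]
move_l([*k[:2],.018],.12); st(v); grab(60); st(v)
p=get_state()["position"]
print(move_l(p+.022*d,.04,until_force=18)); st(v); q=get_state()["position"]; print("moved",(q-p)@d*1000)
sleep(.1); st(v)
f=grab_frame("scene"); cv2.imwrite("pics/k2.png",cv2.resize(f["img"][140:260,270:430,::-1],(800,600),interpolation=cv2.INTER_CUBIC))
np.save("p.npy",p)
E
```

```text
17.08 [ 0.5213 -0.0899  0.0186] [ 0.8 -0.4  0.3] resist 0.8 gap 1.001 0.0
17.74 [ 0.5207 -0.0902  0.0183] [-1.4 -0.7  4. ] resist -1.2 gap 0.167 58.4164559841156
True
18.18 [ 0.5104 -0.0869  0.0184] [ 5.7 -1.9 -6.3] resist 6.0 gap 0.162 60.6692111492157
moved 10.825569322823833
18.28 [ 0.5108 -0.087   0.0185] [ 4.5 -1.5 -4.2] resist 4.8 gap 0.166 60.735626220703125
```

View pics/k2.png

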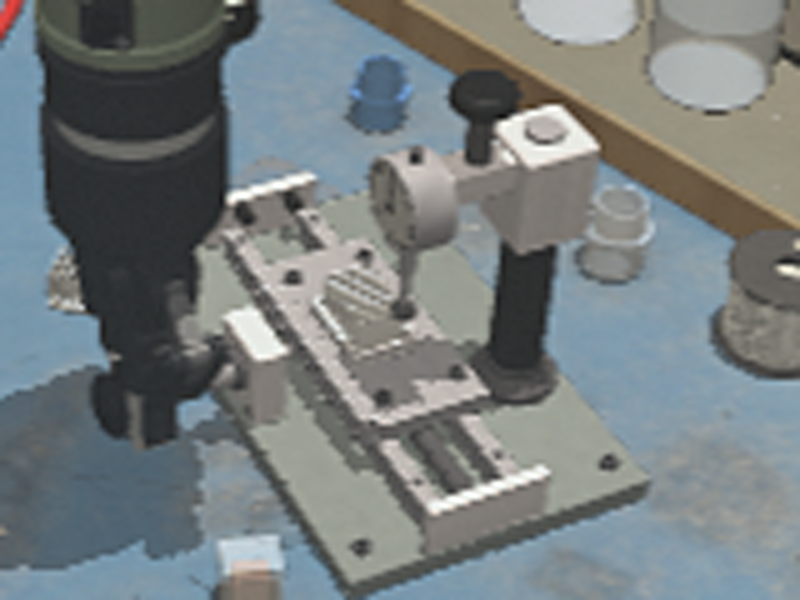

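The pin is out and the slide is already running; its front end is at crop (430,410). I'll pull on in small steps until the solid stop bears.

```bash
python3 - <<'E'
from h import *
v=np.load("v.npy"); d=-np.array([np.cos(v[2]),np.sin(v[2]),0]); p=np.load("p.npy")
for m in np.arange(11.0,19.1,.5):
    move_l(p+m/1000*d,.02); sleep(.05); F=st(v); print(m,((get_state()["position"]-p)@d*1000).round(1))
    if F>17: break
sleep(.8); st(v)
f=grab_frame("scene"); cv2.imwrite("pics/k3.png",cv2.resize(f["img"][140:260,270:430,::-1],(800,600),interpolation=cv2.INTER_CUBIC))
for n,y in(("nest",70),): print([(x["score"],x["centre"]) for x in tip_of("scene",n)[:2]])
E
```

```text
18.63 [ 0.5122 -0.0875  0.0184] [ 4.7 -3.5 -3.9] resist 5.6 gap 0.165 61.084052324295044
11.0 8.9
18.93 [ 0.5117 -0.0873  0.0184] [ 5.1 -3.6 -3.5] resist 5.9 gap 0.163 61.074947118759155
11.5 9.4
19.23 [ 0.5112 -0.0872  0.0184] [ 4.4 -2.9 -4.4] resist 5.1 gap 0.162 61.067683696746826
12.0 9.9
19.53 [ 0.5108 -0.087   0.0184] [ 5.3 -2.7 -3.3] resist 5.8 gap 0.165 61.061543226242065
12.5 10.4
19.83 [ 0.5104 -0.0869  0.0184] [ 4.9 -3.2 -3. ] resist 5.7 gap 0.169 61.05493783950806
13.0 10.8
20.13 [ 0.5099 -0.0868  0.0184] [ 4.5 -3.2 -4.4] resist 5.2 gap 0.164 61.047738790512085
13.5 11.3
20.43 [ 0.5095 -0.0866  0.0184] [ 5.  -1.9 -4.3] resist 5.3 gap 0.164 61.041083335876465
14.0 11.8
20.73 [ 0.5094 -0.0866  0.0185] [ 5.6 -3.5 -4.6] resist 6.4 gap 0.163 60.93121290206909
14.5 11.9
21.03 [ 0.5094 -0.0866  0.0185] [ 7.2 -3.4 -6.3] resist 7.9 gap 0.17 60.7892632484436
15.0 11.9
21.33 [ 0.5094 -0.0865  0.0185] [ 8.8 -3.3 -8.7] resist 9.4 gap 0.164 60.64393758773804
15.5 11.9
21.63 [ 0.5094 -0.0866  0.0185] [10.8 -4.2 -9.6] resist 11.6 gap 0.165 60.50074517726898
16.0 11.9
21.93 [ 0.5094 -0.0866  0.0185] [ 11.9  -3.8 -10.8] resist 12.5 gap 0.16 60.35806953907013
16.5 11.9
22.23 [ 0.5094 -0.0866  0.0185] [ 12.8  -4.4 -12.2] resist 13.5 gap 0.164 60.21749496459961
17.0 11.8
22.53 [ 0.5094 -0.0866  0.0186] [ 12.8  -5.5 -14. ] resist 13.9 gap 0.169 60.07693111896515
17.5 11.8
22.83 [ 0.5094 -0.0866  0.0186] [ 14.5  -6.  -15.7] resist 15.7 gap 0.165 59.93361532688141
18.0 11.8
23.13 [ 0.5094 -0.0866  0.0186] [ 16.5  -5.7 -16.7] resist 17.4 gap 0.165 59.78453278541565
18.5 11.8
23.93 [ 0.5094 -0.0866  0.0186] [ 16.4  -6.  -17.5] resist 17.5 gap 0.164 59.78668928146362
[(0.88, [332.6, 194.6]), (0.72, [368.5, 154.3])]
```

View pics/k3.png

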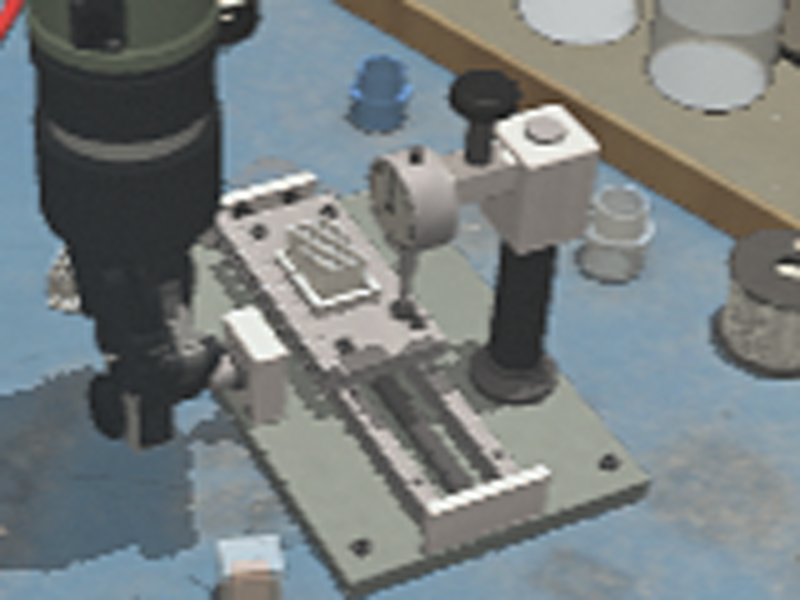

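The hand stopped solid at 11.8 mm of travel, which matches the 12 mm stop with no slip. The slide is against the loading-end block with the heat sink in its nest at crop (330,265). I'll check the nest position against 70 mm of travel and then hand in.

```bash
python3 - <<'E'
from h import *
v=np.load("v.npy"); f=grab_frame("scene"); n=np.array(tip_of("scene","nest")[0]["centre"])
e=np.linalg.norm(proj(f,fw(v,[0,35,40]))[0]-n); print(n,proj(f,fw(v,[[0,35,40],[0,23,40],[0,-35,40]])),e); st(v)
if e<4: sign_off(); print("signed")
E
```

```text
[333.2 198.2] [[334.36604737 196.10168708]
 [336.6785757  199.16187004]
 [348.4060124  214.68085916]] 2.4005381832832606
24.13 [ 0.5094 -0.0866  0.0186] [ 15.   -6.2 -16.4] resist 16.2 gap 0.165 59.78684484958649
the job is handed in; nothing more can be done
signed
```

The job is handed in: I pressed the gauge to its bottom stop, held it over a second and let it spring fully back, then drew the knob to its stop and am still holding it there, with the slide at the loading end and the heat sink in its nest.

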